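# Drop a mixing ball into the marked tray cell with a two-stage trigger dispenser

## Task

Take the upright ball dispenser from its stand and, with its tip held close above the dividers, aim it at the tray cell with the green floor. Only there squeeze the trigger past its first pressure point fully into the second stage, so that the steel ball drops straight into that cell. Then hang the dispenser back upright in its stand and let go of it; leave the tray's other cells empty and the bottles, the timer and the sanitiser where they stand.

Things in the scene. Friction and masses are not known exactly. Their poses are not given: they have to be found in the camera images.
- dispenser_grip (a point): Middle of the dispenser's grip, 92 mm above its tip, 24 mm below its top. Grasp here from above, across y. Axes: z up, +y to the orange trigger, -y to the fixed blue grip. Grip outer face at y = -23 mm; trigger outer face at y = +29 mm at rest, +23 at the pressure point, +12.5 fully squeezed (52, 46, 35.5 mm across). Both about 20 mm wide in x; the trigger spans z = -30 to +20 mm
- dispenser_tip (a point): Centre of the open muzzle at the dispenser's lower end (underside of the 22 mm square clear barrel), same axes as the grip point. The ball drops straight down from here. When the trigger is fully squeezed a thin steel shutter, 4 to 7 mm above the tip, slides out to 24 mm from the axis on the -y side
- dispenser_collar (a point): Centre of the underside of the dispenser's square aluminium collar (52 x 52 x 6 mm), on the tool axis 44 mm above the tip; it hangs in the stand by this collar
- first_stage (a joint): First-stage travel of the orange trigger, 0 at rest to 0.006 m at the pressure point; needs 3 N to start and 6 N to complete; springs back
- second_stage (a joint): Second-stage travel, 0 to 0.0105 m, begins only when the squeeze passes 13 N and takes 17 N to complete; springs back. It draws the shutter: the ball is let go only in the last 2 mm of travel or so. A squeeze between 7 and 12 N holds the tool safely on the first stage
- ball_center (a point): Centre of the 14 mm steel ball (11 g), which starts in the clear muzzle of the dispenser on the shutter, 14 mm above the tip
- stand_seat (a point): Centre of the seat of the fixed stand (dark foot 100 x 94 mm, grey fork): the collar's underside rests here, 68 mm above the table. Axes as the parked dispenser's (+y trigger side). Fork slot 34 mm wide, open towards -x, column at +x. Sloping lips round the seat rise to 78 mm above the table, leaving the collar 4 mm play each way. Lower the tool in from above, axes matched
- green_cell (a point): Centre of the top of the green floor pad in one of the six cells of the fixed grey tray (tray 98 x 146 x 30 mm; cells 43 x 43 mm, 2 x 3, 4 mm dividers as high as the rim; white pads in the other five). Pad top 6 mm above the table; z up, x and y along the cell walls. Any cell may be the green one
- tray_rim (a point): Centre of the tray at the level of its rim and dividers, 30 mm above the table; x across the 98 mm side, y along the 146 mm side
- green_bottle_mid (a point): Loose dropper bottle with green cap, 20 mm across, 64 mm tall, standing close to the stand; the point is half-way up. Leave it alone
- white_bottle_mid (a point): Loose dropper bottle with white cap, 20 mm across, 64 mm tall, standing close beside the tray; the point is half-way up. Leave it alone
- timer_mid (a point): Loose white timer, 64 x 64 x 20 mm, lying on the table; the point is half-way up. Leave it alone
- sanitiser_mid (a point): Loose pump bottle of sanitiser, 62 mm across, 191 mm tall, standing between the stand and the tray; the point is half-way up. Leave it alone
- ball: The steel ball itself; origin at its centre
- dispenser: Ball dispenser: upright blue hand tool, muzzle down, 116 mm tall, 0.17 to 0.24 kg in all; hangs by its collar in the stand, loaded with one steel ball. Origin at its tip, z up, +y to the orange trigger
Not all that is in view belongs to the job. Of the things that look like the dispenser, the middle-sized one is meant. Of the things that look like the part that bears green_cell, take the one that is farthest from the robot's base at the start.

How it is judged:
On the way, in this order (a step that is already met when the one before it is completed fails the run):
1. The loaded dispenser is lifted clear of its stand (tip more than 90 mm above the table, ball still in the muzzle) (height (world z) of dispenser_tip above 0.09 m and z of ball_center in the frame of dispenser_tip above 0.008 m), for 0.1 s.
2. With the upright tool's tip within 16 mm of the green cell's centre and at most 35 mm above the dividers, the trigger is squeezed into its second stage (over 6 of its 10.5 mm) (horizontal distance between dispenser_tip and green_cell below 0.016 m and height (world z) of dispenser_tip below 0.065 m and angle between dispenser_tip's own z axis and vertical below 0.25 rad and value of joint first_stage above 0.0045 m and value of joint second_stage above 0.006 m).
At the end, for the whole second after the job is handed in: The ball lies at rest on the floor of the green cell (within 18 mm of its centre along each side); the dispenser hangs at rest in its stand, collar within 10 mm of the seat centre, within 0.12 rad of upright, its trigger let out (first stage under 1.5 mm, second under 1 mm) (x of ball_center in the frame of green_cell between -0.018 and 0.018 m and y of ball_center in the frame of green_cell between -0.018 and 0.018 m and z of ball_center in the frame of green_cell below 0.014 m and linear speed of each of ball, dispenser below 0.03 m/s and distance between dispenser_collar and stand_seat below 0.01 m and angle between dispenser_tip's own z axis and vertical below 0.12 rad and value of joint first_stage below 0.0015 m and value of joint second_stage below 0.001 m); the robot touches nothing.
It fails at once if The ball has left the muzzle anywhere but inside the green cell (z of ball_center in the frame of dispenser_tip below -0.004 m and horizontal distance between ball_center and green_cell above 0.025 m).
It fails at once if The green-capped bottle is pushed more than 20 mm or knocked over (distance of green_bottle_mid from where it was at the start of the episode above 0.02 m).
It fails at once if The white-capped bottle is pushed more than 20 mm or knocked over (distance of white_bottle_mid from where it was at the start of the episode above 0.02 m).
It fails at once if The timer is pushed more than 20 mm or knocked over (distance of timer_mid from where it was at the start of the episode above 0.02 m).
It fails at once if The sanitiser bottle is pushed more than 20 mm or knocked over (distance of sanitiser_mid from where it was at the start of the episode above 0.02 m).
It also fails if it takes over 61 s, if anything falls off the work surface, if the arm or the gripper's body presses on something with over 40 N, if the wrist force passes 120 N, or if a joint passes its speed limit or range.

## Robot

A 7-joint arm with a two-finger parallel gripper is mounted at the origin on a cart in front of the work surface, level with it; the furniture and walls round the work are solid. World frame = base frame: x ahead of the robot, y to its left, z up, the work surface at z = 0. Lengths are in m, angles in rad, forces in N, time in s.
With the tool pointing down it reaches from about 0.35 to 0.9 m from the base axis. Payload 19.9 kg.
Tool frame: the origin (TCP) lies on the centre line of the jaws, within the pads' length; the fingertips stand 11 mm ahead of it and the grasp point (between the pads) lies 8 mm behind it; z points along the fingers, y is the line along which they close (so a half turn about z gives the same grasp; the last joint's range is limited). The gripper opens to 85 mm and grips with 20 to 120 N. Pads are 22 mm wide; open, the fingers measure 114 mm over their backs; the gripper's body (76 mm by 85 mm) begins 54 mm behind the grasp point. The pads swing forward as they close: fully open they stand 13 mm farther back than shut.
Start: joints at [1.21, 0.417, -0.01, 1.614, 0.005, 1.111, -0.053], TCP at [0.196, -0.593, 0.242] pointing down, gripper open.
Joint ranges: [-2.81, 2.81], [-0.39, 2.02], [-1.27, 1.25], [0.06, 2.57], [-1.19, 4.33], [0.19, 2], [-2.82, 2.82]. Speed limits (rad/s): [1.89, 1.89, 2.39, 2.39, 3.01, 3.01, 3.01].

## Interface

Orientations are given as a unit quaternion [w, x, y, z].
In Python, from cell import r gives the robot as it stands.
- The arm moves only by the tool step_arm, never from a script. Its argument "commands" is a list of rows, each a list of 5 numbers: the shift along the tool's x, y, z in mm, then the turn about the tool's z in degrees, then the closure in counts, from 0 (fully open) to 255 (shut). In form: [[dx, dy, dz, turn, claw], ...]. A call has 1 to 5 rows; each row is the pose to reach, as a shift and turn from the pose commanded when the call began, along the tool's axes at that moment; what a row does not reach only later rows make up. A row lasts 1/10 s, in which the tool goes at most 50 mm and 8.59 degrees, less where a joint would pass 70% of its speed; a pose out of reach is approached as far as the arm can. A call with a gripper value outside its range is refused whole. The fingers move at their own pace and stop on an object; "force" is the grip in N (left out, the last holds). Time passes only in rows, so rows that repeat a pose let the fingers close. It gives the time, the measured TCP pose, the force, the opening and the grip force at its end, in the units of the state.
- r.state(): the state, without advancing time (a new reading comes with each control period).
- r.snapshot(name): name is "scene" or "top" or "wrist"; returns a dict with "frame" (420x560x3 uint8, red, green, blue), "fx", "fy", "cx", "cy" (pixels), "distortion" ([k1, k2, p1, p2, k3] as OpenCV has them; the pictures are not rectified), "rvec" (rotation vector, rad) and "tvec" (3), from world to camera coordinates, as OpenCV has them; the wrist camera has in their place "tool_from_camera" (4x4, takes a point from camera to tool coordinates, whose origin is the TCP and whose axes are the flange's). Camera axes: x right, y down, z forward; pixel columns grow to the right and rows downward; lengths in m; the calibration is good to about 2 mm. A picture is of the moment at which its call begins: read the wrist's pose just before it. There is no depth.
- r.job_done(): hands the job in; it is judged then, once.
The state is a dict: "clock": time; "joint_positions": joint angles; "qvel": joint speeds; "joint_efforts": joint torques, N m; "position": TCP position; "eef_rot": TCP orientation; "contact_force": force on the tool from outside, world axes, zero at the start; "moment": the same for the moment, N m; "width": opening from 0.0 (shut) to 1.0 (fully open); "grasp_force": force on a finger pad.
Only numpy, scipy, OpenCV 4.12 (cv2) and the standard library are available. Lean on these libraries where they do the work, as an engineer would, in place of code of your own. Each camera call takes 0.05 s, during which the arm holds its last target. There are 200 camera calls.

## Working session

There is one attempt and no reset: what is moved stays moved. The work goes in short steps, Python scripts to look and compute and a tool call to move; the robot and the scene stay as the last step left them, time stands still between calls to the robot, and variables do not carry over. Pictures are saved under pics/ and viewed, at most 11 in all, crops included, and the job is handed in when it is done.

Besides the shell and the picture viewer there is one more tool, called after "Call:" by a JSON object that holds its "name" and its "arguments". step_arm: Moves the arm, as the interface text tells. Its arguments: {"type":"object","properties":{"commands":{"type":"array","items":{"type":"array","items":{"type":"number"}}},"force":{"type":"number"}},"required":["commands"]}

```bash
mkdir -p pics; cat > h.py <<'E'
import numpy as np,cv2
from cell import r
from scipy.spatial.transform import Rotation as R
def snap(n):
    st=r.state(); s=r.snapshot(n); s['K']=np.array([[s['fx'],0,s['cx']],[0,s['fy'],s['cy']],[0,0,1.]]); s['D']=np.array(s['distortion'])
    if n=='wrist':
        q=st['eef_rot']; T=np.eye(4); T[:3,:3]=R.from_quat([q[1],q[2],q[3],q[0]]).as_matrix(); T[:3,3]=st['position']
        s['C']=T@np.array(s['tool_from_camera'])
    else:
        M=cv2.Rodrigues(np.array(s['rvec'],float))[0]; C=np.eye(4); C[:3,:3]=M.T; C[:3,3]=-M.T@np.array(s['tvec']).ravel(); s['C']=C
    return s
def pt(s,u,v,z):
    p=cv2.undistortPoints(np.array([[[u,v]]],float),s['K'],s['D'])[0,0]
    d=s['C'][:3,:3]@np.array([p[0],p[1],1]); o=s['C'][:3,3]
    return o+d*(z-o[2])/d[2]
def proj(s,P):
    Ci=np.linalg.inv(s['C']); return cv2.projectPoints(np.array(P,float).reshape(-1,3),cv2.Rodrigues(Ci[:3,:3])[0],Ci[:3,3],s['K'],s['D'])[0].reshape(-1,2)
def save(s,n,crop=None,k=1):
    f=s['frame'][:,:,::-1]
    if crop: x0,y0,x1,y1=crop; f=f[y0:y1,x0:x1]
    cv2.imwrite('pics/'+n,cv2.resize(f,None,fx=k,fy=k,interpolation=cv2.INTER_CUBIC))
E
python3 - <<'E'
from h import *
import pickle
d={}
for n in('scene','top'):
    d[n]=snap(n); save(d[n],n+'0.png',None,1.4)
    print(n,d[n]['C'][:3,3].round(3),d[n]['fx'])
pickle.dump(d,open('d0.pkl','wb'))
print(r.state())
E
```

```text
scene [-0.344 -0.696  0.823] 504.7136876143619
top [ 0.31  -0.245  1.065] 436.6097386261961
{'clock': 0.1, 'joint_positions': array([ 1.21051016,  0.41790809, -0.01031661,  1.61409796,  0.00469826,
        1.11069173, -0.05298351]), 'qvel': array([-1.25900830e-03, -6.17346302e-04,  3.43075435e-04, -2.28533615e-03,
        1.80416692e-04, -8.61985479e-05,  1.29140895e-04]), 'joint_efforts': array([ 1.14547842e-03, -8.65825367e+01,  6.79953508e-01, -4.35641599e+01,
        1.91656355e-02,  4.93092171e-03, -1.24539229e-04]), 'position': array([ 0.19579331, -0.59323345,  0.24173335]), 'eef_rot': array([-5.26212276e-04,  9.87320787e-01,  1.58736800e-01, -1.23954152e-04]), 'contact_force': array([-0.25396785, -0.06109298, -0.07742458]), 'moment': array([-0.02941508,  0.00147942,  0.04816473]), 'grasp_force': 0.0, 'width': 1.0003926793645388}
```

View pics/scene0.png

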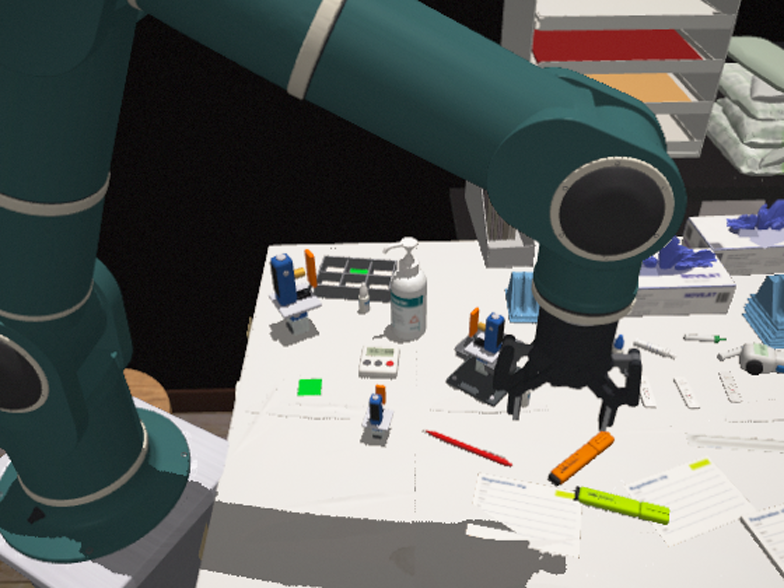

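View pics/top0.png

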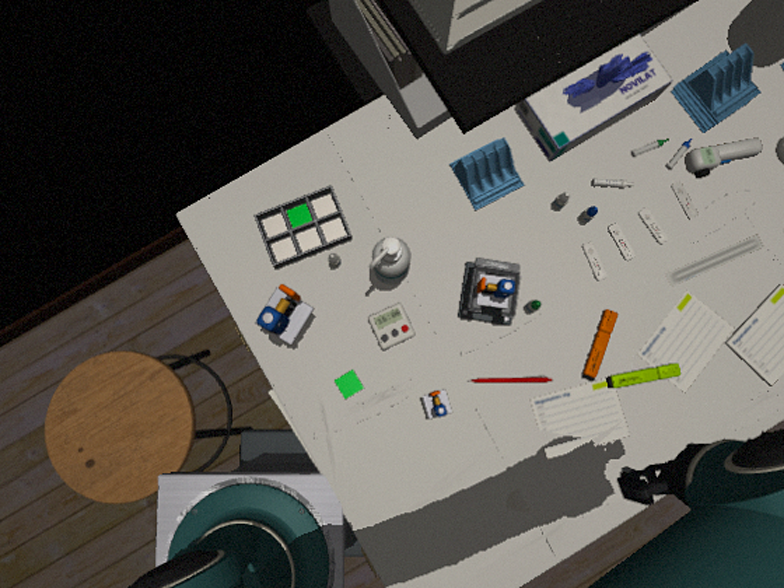

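Dispensers in the 1.4× top view are large (283,312), middle-sized in the dark stand (495,288) and small (436,403). I choose the middle one. Green things are the tray cell (300,214) and a loose patch (348,383). I choose the tray cell, since it is farthest away and sits inside a tray. Next I'll take a close crop and rough positions.

```bash
python3 - <<'E'
from h import *
import pickle
s=pickle.load(open('d0.pkl','rb'))['top']
f=s['frame']; hsv=cv2.cvtColor(f,cv2.COLOR_RGB2HSV)
save(s,'crop1.png',(165,120,405,300),3.3)
def comps(m,z,name,mn=15):
    n,l,st,c=cv2.connectedComponentsWithStats(m.astype(np.uint8))
    for i in range(1,n):
        if st[i,4]>=mn:
            pts=np.argwhere(l==i)[:,::-1].astype(np.float32)
            W=np.array([pt(s,u,v,z)[:2] for u,v in pts],np.float32)*1000
            (cx,cy),wh,a=cv2.minAreaRect(W)
            print(name,(c[i]*1.4).round(),st[i,4],'rect',round(cx),round(cy),np.round(wh),round(a),'mean',W.mean(0).round())
H,S,V=hsv[...,0],hsv[...,1],hsv[...,2]
box=np.zeros(H.shape,bool); box[120:310,165:385]=1
comps((H>50)&(H<70)&(S>150)&(V>80)&box,0.006,'green')
comps((H>100)&(H<125)&(S>120)&box,0.14,'blue')
comps((H>5)&(H<20)&(S>150)&box,0.136,'orange')
box2=np.zeros(H.shape,bool); box2[125:200,170:260]=1
comps((V<110)&box2&(S<90),0.03,'tray',100)
for n,(u,v),z in [('white b',(334,259),.064),('green b',(534,304),.064),('timer',(391,326),.02),('sanit',(391,262),.13),('sanit pump',(390,245),.19)]:
    print(n,(pt(s,u/1.4,v/1.4,z)*1000).round())
E
```

```text
green [299. 215.] 201 rect 599 -81 [35. 37.] 21 mean [599. -81.]
green [348. 384.] 228 rect 300 -168 [37. 36.] 31 mean [ 300. -168.]
blue [516. 177.] 26 rect 616 -442 [28. 10.] 31 mean [ 618. -443.]
blue [487. 179.] 20 rect 617 -398 [11. 16.] 88 mean [ 615. -397.]
blue [469. 194.] 24 rect 590 -370 [31. 10.] 24 mean [ 591. -367.]
blue [504. 289.] 112 rect 443 -416 [32. 26.] 89 mean [ 442. -416.]
blue [273. 320.] 219 rect 399 -63 [44. 32.] 64 mean [398. -64.]
blue [440. 409.] 36 rect 261 -314 [15. 16.] 13 mean [ 262. -314.]
orange [481. 285.] 46 rect 450 -382 [11. 22.] 88 mean [ 449. -382.]
orange [289. 292.] 70 rect 442 -87 [37.  9.] 51 mean [442. -87.]
orange [434. 393.] 16 rect 286 -307 [ 5. 13.] 18 mean [ 286. -307.]
tray [301. 227.] 1124 rect 571 -91 [107. 146.] 21 mean [570. -89.]
white b [ 507. -150.   64.]
green b [ 427. -479.   64.]
timer [ 397. -243.   20.]
sanit [ 488. -245.  130.]
sanit pump [ 502. -244.  190.]
```

View pics/crop1.png

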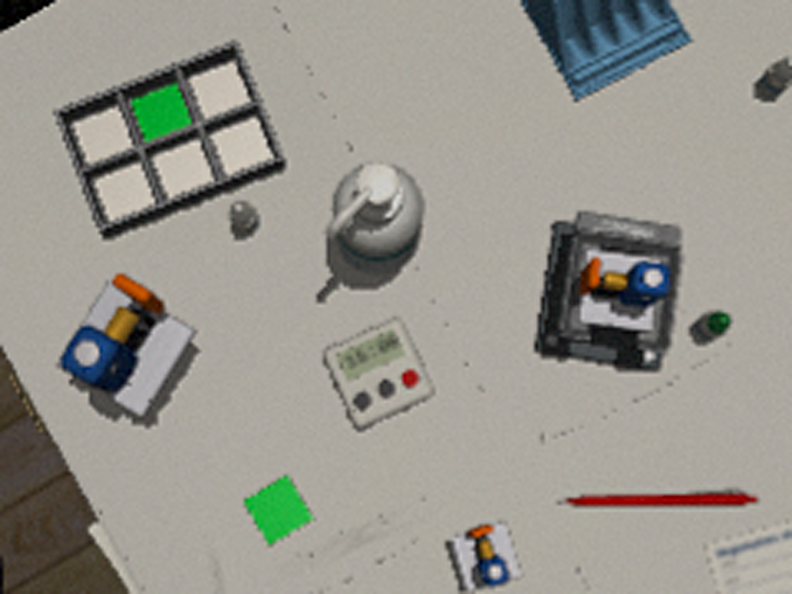

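The crop confirms it: the middle-sized dispenser stands in the dark forked stand. Orange is on the left (crop 592,280) and blue on the right (650,283). The green cell is the middle one of the tray's far row (160,110). I'll hover over the stand for a wrist look.

Call:
{"name": "step_arm", "arguments": {"commands": [[45,-15,-20,6,0],[90,-30,-40,12,0],[135,-45,-60,18,0],[180,-60,-60,24,0],[225,-75,-60,30,0]]}}

```text
clock: 0.6
position: [0.3875, -0.4504, 0.3029]
eef_rot: [0.0, 0.995, -0.104, 0.0]
contact_force: [0.8, -1.0, 0.2]
width: 0.999
grasp_force: 0.0
```

Call:
{"name": "step_arm", "arguments": {"commands": [[45,20,0,0,0],[45,20,0,0,0],[45,20,0,0,0],[45,20,0,0,0]]}}

```text
clock: 1.0
position: [0.4252, -0.4806, 0.3021]
eef_rot: [-0.0, 0.995, -0.103, -0.0]
contact_force: [-0.2, -0.8, -0.2]
width: 1.001
grasp_force: 0.0
```

```bash
python3 - <<'E'
from h import *
st=r.state();print(st['position'],st['eef_rot'],st['clock'],st['joint_positions'].round(2))
s=snap('wrist');save(s,'w1.png',None,1.4);print(s['C'].round(3),s['fx']); print(proj(s,[[.445,-.402,.14]]))
import pickle;pickle.dump(s,open('w1.pkl','wb'))
E
```

```text
[ 0.42521041 -0.48064577  0.30210234] [-7.37077911e-05  9.94722587e-01 -1.02600581e-01 -2.99697118e-04] 1.0 [ 0.81  0.4  -0.02  1.5   0.01  1.24 -0.98]
[[-0.203 -0.943 -0.264  0.492]
 [-0.979  0.196  0.054 -0.494]
 [ 0.001  0.269 -0.963  0.434]
 [ 0.     0.     0.     1.   ]] 327.35573564440904
[[190.37747807 188.94255552]]
```

View pics/w1.png

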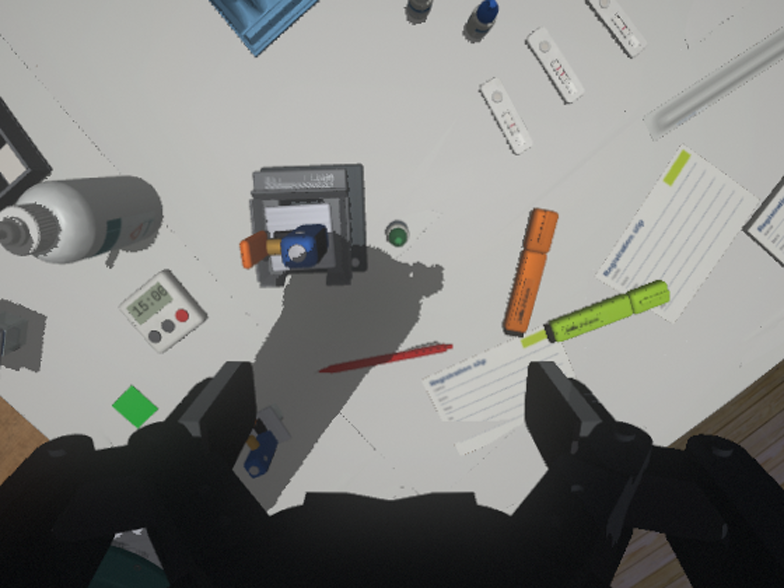

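The wrist view shows the stand at about (308,225) with orange (253,250) on the left and blue (300,248). I'll centre over it and measure once more.

Call:
{"name": "step_arm", "arguments": {"commands": [[2,-40,0,0,0],[4,-80,0,0,0],[4,-81,0,0,0],[4,-81,0,0,0]]}}

```text
clock: 1.45
position: [0.4461, -0.4015, 0.3031]
eef_rot: [0.0, 0.995, -0.102, 0.0]
contact_force: [-0.1, -0.8, -0.5]
width: 1.0
grasp_force: 0.0
```

```bash
python3 - <<'E'
from h import *
st=r.state();print(st['position'],st['clock'])
s=snap('wrist')
import pickle;pickle.dump(s,open('w2.pkl','wb'))
c=proj(s,[[.445,-.402,.1]])[0];print(c)
x,y=int(c[0]),int(c[1]);x0=max(0,x-95);y0=max(0,y-75)
print(x0,y0);save(s,'w2.png',(x0,y0,x0+190,y0+150),4)
E
```

```text
[ 0.44608925 -0.40153285  0.30311295] 1.45
[278.5142166 184.7339704]
183 109
```

View pics/w2.png

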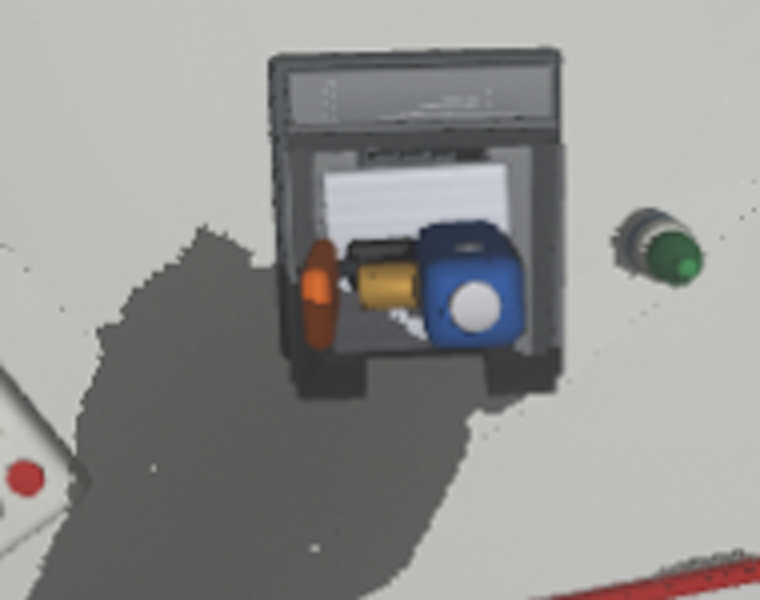

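```bash
python3 - <<'E'
from h import *
import pickle
s=pickle.load(open('w2.pkl','rb'))
P=lambda u,v,z:(pt(s,183+(u+.5)/4-.5,109+(v+.5)/4-.5,z)*1000)[:2]
TL,TR=P(323,172,.074),P(505,165,.074)
d=TR-TL; L=np.linalg.norm(d); print('collar',TL,TR,L,np.degrees(np.arctan2(d[1],d[0])))
F1,F2=P(270,57,.01),P(560,48,.01); e=F2-F1; print('foot',F1,F2,np.linalg.norm(e),np.degrees(np.arctan2(e[1],e[0])))
G1,G2=P(289,72,.1),P(557,66,.1); e=G2-G1; print('col',np.linalg.norm(e),np.degrees(np.arctan2(e[1],e[0])))
yy=-d/L; xx=np.array([yy[1],-yy[0]]); c=(TL+TR)/2-26*xx
print('yaw y',np.degrees(np.arctan2(yy[1],yy[0])),'collar centre',c)
S1,S2=P(367,370,.068),P(485,370,.068);print('slot',np.linalg.norm(S1-S2),((S1+S2)/2-c)@yy)
for n,u,v,z in [('stud',474,306,.14),('bR',524,300,.135),('bL',425,300,.135),('trigL',303,290,.136),('trigR',333,290,.136),('trig back',320,240,.12),('trig front',320,348,.12),('bfront',474,346,.136)]:
    q=P(u,v,z)-c; print(n,q@xx,q@yy)
p=s['C'][:3,3]; print('cam',(p[:2]*1000-c)@xx,(p[:2]*1000-c)@yy)
# top check
t=pickle.load(open('d0.pkl','rb'))['top']
for n,l,z in [('stud',(0,-10),.14)]:
    pass
for q in [(-26,-26),(-26,26),(26,26),(26,-26)]:
    w=c+q[0]*xx+q[1]*yy; uv=proj(t,[[w[0]/1e3,w[1]/1e3,.074]])[0]; print('topcrop',(uv-[165,120])*3.3)
E
```

```text
collar [ 479.38885778 -392.19480789] [ 471.2090368  -441.45215366] 49.93190946567723 -99.42866431504761
foot [ 512.32952907 -379.42810594] [ 496.62398991 -469.84821535] 91.77396224250197 -99.85369151725091
col 67.04626064927399 -100.32571063043429
yaw y 80.57133568495239 collar centre [ 449.65019875 -412.5641735 ]
slot 34.219670866002176 -1.7302276888501424
stud 0.7361474831285602 -11.334058877827367
bR 0.6723811982459565 -23.387079893388872
bL 1.5589080247058105 -0.24044889440500244
trigL 5.240107709227097 28.049285703557764
trigR 4.9636998282258595 21.080430888235103
trig back 14.315868156616489 24.33966089232246
trig front -12.575976745233566 25.710080860544522
bfront -9.69090287740126 -11.398167311906608
cam 62.67938530381184 7.9061693347215956
topcrop [652.37475643 329.7922981 ]
topcrop [577.70910274 318.52355817]
topcrop [587.65613039 245.23524491]
topcrop [661.8390415 256.333526 ]
```

Collar is 50 mm across (52 given), blue face at −23, trigger at +28 and slot 34 mm, all consistent. Tool axis is at (450,−413) with +y at 80.5°. I'll align and descend.

Call:
{"name": "step_arm", "arguments": {"commands": [[6,7,0,-2.1,0],[6,7,40,-2.1,0],[6,7,80,-2.1,0],[6,7,120,-2.1,0],[6,7,120,-2.1,0]], "force": 20}}

```text
clock: 2.0
position: [0.448, -0.4097, 0.1776]
eef_rot: [-0.002, 0.996, -0.085, -0.003]
contact_force: [0.1, 0.6, 0.1]
width: 1.0
grasp_force: 0.0
```

Call:
{"name": "step_arm", "arguments": {"commands": [[0,0,30,0,0],[0,0,60,0,0],[0,0,77,0,0],[0,0,77,0,0],[0,0,77,0,0]]}}

```text
clock: 2.5
position: [0.4512, -0.4112, 0.1072]
eef_rot: [0.001, 0.996, -0.084, 0.001]
contact_force: [-0.3, -0.4, -0.2]
width: 1.004
grasp_force: 0.0
```

Call:
{"name": "step_arm", "arguments": {"commands": [[0,0,0,0,50],[0,0,0,0,50],[0,0,0,0,70],[0,0,0,0,70],[0,0,0,0,70]]}}

```text
clock: 3.0
position: [0.4509, -0.4101, 0.1054]
eef_rot: [0.0, 0.996, -0.084, 0.0]
contact_force: [-0.2, -0.1, -0.9]
width: 0.727
grasp_force: 0.0
```

Call:
{"name": "step_arm", "arguments": {"commands": [[0,0,0,0,95],[0,0,0,0,95],[0,0,0,0,100],[0,0,0,0,100],[0,0,0,0,100]]}}

```text
clock: 3.5
position: [0.4508, -0.4101, 0.1053]
eef_rot: [0.0, 0.996, -0.084, -0.0]
contact_force: [-0.2, -0.4, 1.8]
width: 0.61
grasp_force: 3.4
```

Call:
{"name": "step_arm", "arguments": {"commands": [[0,0,0,0,105],[0,0,0,0,105],[0,0,0,0,105]]}}

```text
clock: 3.8
position: [0.4508, -0.4107, 0.1056]
eef_rot: [0.0, 0.996, -0.084, 0.0]
contact_force: [-2.3, -4.0, 4.7]
width: 0.589
grasp_force: 5.9
```

Call:
{"name": "step_arm", "arguments": {"commands": [[0,0,0,0,111],[0,0,0,0,111],[0,0,0,0,111]]}}

```text
clock: 4.1
position: [0.4508, -0.4113, 0.1059]
eef_rot: [0.001, 0.996, -0.084, 0.0]
contact_force: [-3.3, -6.4, 8.0]
width: 0.566
grasp_force: 8.0
```

Call:
{"name": "step_arm", "arguments": {"commands": [[0,2,-2,0,111],[0,2,-2,0,111],[0,2,-2,0,111]]}}

```text
clock: 4.4
position: [0.4505, -0.4116, 0.1069]
eef_rot: [-0.0, 0.996, -0.084, -0.0]
contact_force: [0.7, 0.3, -2.2]
width: 0.563
grasp_force: 4.9
```

Call:
{"name": "step_arm", "arguments": {"commands": [[0,1,-1,0,115],[0,1,-1,0,115],[0,1,-1,0,115]]}}

```text
clock: 4.7
position: [0.4504, -0.4129, 0.1082]
eef_rot: [-0.0, 0.996, -0.084, -0.0]
contact_force: [-0.4, 0.4, -2.4]
width: 0.551
grasp_force: 5.5
```

Call:
{"name": "step_arm", "arguments": {"commands": [[0,0,0,0,118],[0,0,0,0,118],[0,0,0,0,118]]}}

```text
clock: 5.0
position: [0.4504, -0.413, 0.1082]
eef_rot: [-0.0, 0.996, -0.084, -0.0]
contact_force: [-0.1, -0.0, -2.9]
width: 0.537
grasp_force: 6.0
```

Call:
{"name": "step_arm", "arguments": {"commands": [[0,0,0,0,120],[0,0,0,0,120],[0,0,0,0,120]]}}

```text
clock: 5.3
position: [0.4504, -0.413, 0.1083]
eef_rot: [-0.0, 0.996, -0.084, -0.0]
contact_force: [0.3, -0.3, -2.0]
width: 0.532
grasp_force: 11.3
```

Call:
{"name": "step_arm", "arguments": {"commands": [[0,0,-8,0,119],[0,0,-20,0,119],[0,0,-40,0,119],[0,0,-60,0,119],[0,0,-80,0,119]]}}

```text
clock: 5.8
position: [0.4504, -0.4131, 0.1903]
eef_rot: [0.0, 0.996, -0.084, 0.0]
contact_force: [0.3, 1.0, -2.8]
width: 0.536
grasp_force: 9.5
```

Call:
{"name": "step_arm", "arguments": {"commands": [[0,0,-20,0,119],[0,0,-20,0,119],[0,0,-20,0,119]]}}

```text
clock: 6.1
position: [0.4504, -0.4131, 0.2088]
eef_rot: [0.0, 0.996, -0.084, 0.0]
contact_force: [-0.4, 0.3, -2.4]
width: 0.534
grasp_force: 9.5
```

```bash
python3 - <<'E'
from h import *
a=snap('wrist');b=snap('scene')
st=r.state();print(st['position'],st['grasp_force'],st['width'])
import pickle;pickle.dump((a,b),open('w3.pkl','wb'))
p=st['position']; u=proj(b,[[p[0],p[1],p[2]-.04]])[0].astype(int);print(u)
f=b['frame'][max(0,u[1]-90):u[1]+90,max(0,u[0]-100):u[0]+100];g=a['frame'][100:400,130:430]
h=cv2.resize(f,(400,360),interpolation=3);k=cv2.resize(g,(360,360),interpolation=3)
cv2.imwrite('pics/l1.png',np.hstack([h,k])[:,:,::-1])
E
```

```text
[ 0.45003279 -0.41273207  0.2075569 ] 9.503115713596344 0.5315606912567256
[349 212]
```

View pics/l1.png

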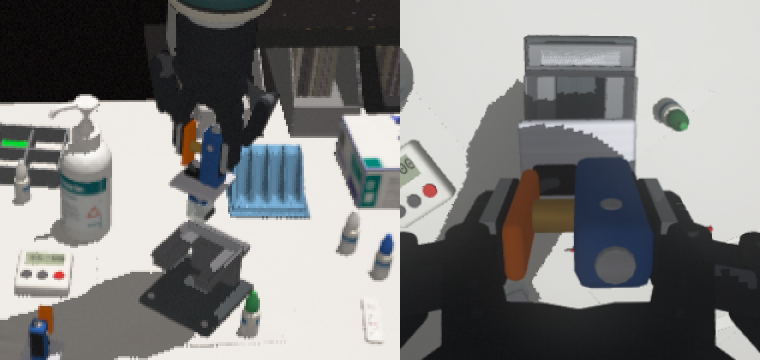

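The dispenser is held upright on the first stage (9.5 N, opening 46 mm) and the stand is empty. Now I'll go up and over past the sanitiser.

Call:
{"name": "step_arm", "arguments": {"commands": [[0,0,-30,0,119],[0,0,-60,0,119],[10,-20,-90,0,119],[30,-60,-105,0,119],[50,-100,-105,0,119]]}}

```text
clock: 6.7
position: [0.5173, -0.3224, 0.315]
eef_rot: [0.001, 0.996, -0.085, 0.001]
contact_force: [1.6, -0.1, -1.5]
width: 0.538
grasp_force: 9.5
```

Call:
{"name": "step_arm", "arguments": {"commands": [[15,-40,0,0,119],[31,-80,0,0,119],[25,-120,0,0,119],[15,-160,0,0,119],[5,-200,0,0,119]]}}

```text
clock: 7.2
position: [0.5543, -0.1247, 0.3122]
eef_rot: [-0.0, 0.996, -0.084, -0.001]
contact_force: [0.9, -0.4, -1.9]
width: 0.533
grasp_force: 8.8
```

Call:
{"name": "step_arm", "arguments": {"commands": [[-3,-20,0,0,119],[-5,-34,0,0,119],[-5,-36,0,0,119],[-5,-36,0,0,119],[-5,-36,0,0,119]]}}

```text
clock: 7.7
position: [0.5559, -0.0917, 0.313]
eef_rot: [0.0, 0.996, -0.085, -0.0]
contact_force: [-0.3, -0.2, -2.3]
width: 0.533
grasp_force: 8.8
```

```bash
python3 - <<'E'
from h import *
s=snap('wrist')
st=r.state();print(st['position'],st['eef_rot'],st['grasp_force'],st['width'])
save(s,'t1.png',None,1.4)
import pickle;pickle.dump(s,open('w4.pkl','wb'))
H,S,V=cv2.split(cv2.cvtColor(s['frame'],cv2.COLOR_RGB2HSV))
m=((H>50)&(H<70)&(S>150)&(V>60)).astype(np.uint8)
n,l,q,c=cv2.connectedComponentsWithStats(m)
for i in range(1,n):
    if q[i,4]>100:
        W=np.array([pt(s,u,v,.006)[:2] for v,u in np.argwhere(l==i)],np.float32)*1000
        print(c[i]*1.4,q[i,4],cv2.minAreaRect(W),W.mean(0))
E
```

```text
[ 0.55582415 -0.09158907  0.31299467] [ 1.14849806e-04  9.96386150e-01 -8.49385613e-02 -2.58914815e-04] 8.784979730844498 0.5329169492192662
```

View pics/t1.png

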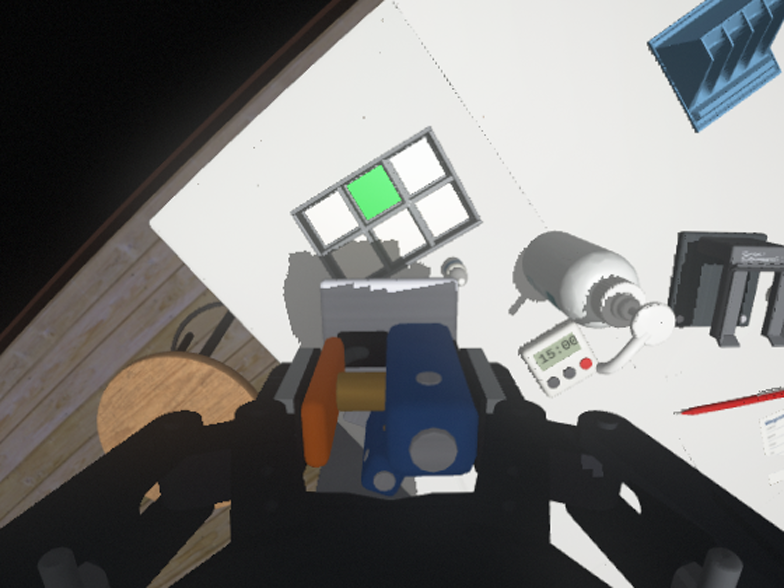

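```bash
python3 - <<'E'
from h import *
import pickle
s=pickle.load(open('w4.pkl','rb'))
H,S,V=cv2.split(cv2.cvtColor(s['frame'],cv2.COLOR_RGB2HSV))
m=((H>45)&(H<75)&(S>90)&(V>60)).astype(np.uint8)
n,l,q,c=cv2.connectedComponentsWithStats(m)
for i in range(1,n):
    if q[i,4]>100:
        W=np.array([pt(s,u,v,.006)[:2] for v,u in np.argwhere(l==i)],np.float32)*1000
        print(c[i]*1.4,q[i,4],cv2.minAreaRect(W),W.mean(0))
A,B,C=[pt(s,(u+.5)/1.4-.5,(v+.5)/1.4-.5,.03)[:2]*1000 for u,v in[(292,211),(431,127),(482,221)]]
print(A,B,C,np.linalg.norm(A-B),np.linalg.norm(B-C))
ce=(A+C)/2; x=(B-C)/np.linalg.norm(B-C); y=(A-B)/np.linalg.norm(A-B); print('tray',ce,np.degrees(np.arctan2(x[1],x[0])),np.degrees(np.arctan2(y[1],y[0])),'green',ce+23.5*x)
z=.313+(.074-.1083)+.0
L,Rr=[pt(s,(u+.5)/1.4-.5,(v+.5)/1.4-.5,z)*1000 for u,v in[(322,281),(457,279)]]
d=(Rr-L)[:2];Ln=np.linalg.norm(d);yy=-d/Ln;xx=np.array([yy[1],-yy[0]]);print('collar',Ln,(L+Rr)[:2]/2-26*xx,np.degrees(np.arctan2(yy[1],yy[0])))
E
```

```text
[373.3768595  191.93057851] 847 ((598.9618530273438, -84.06732177734375), (38.1754264831543, 38.19032287597656), 21.091602325439453) [599.07935 -84.08566]
[596.62069144  -9.62260789] [ 646.91378186 -143.82984165] [ 558.74484071 -177.52864987] 143.3212354764864 94.38946900303796
tray [577.68276607 -93.57562888] 20.91721842103504 110.54308549463107 green [599.63405088 -85.18568876]
collar 50.728627070136554 [555.45294545 -91.94487804] 81.16468295852191
```

Green pad is 38 mm square at (599,−84), tray 143×94 mm, and both views agree. The collar sits on the TCP axis. I'll move over the cell and descend.

Call:
{"name": "step_arm", "arguments": {"commands": [[20,-5,0,0,119],[41,-10,0,0,119],[41,-10,40,0,119],[41,-10,80,0,119],[41,-10,120,0,119]]}}

```text
clock: 8.25
position: [0.5979, -0.0883, 0.1917]
eef_rot: [0.0, 0.996, -0.085, 0.0]
contact_force: [1.5, -0.8, -3.3]
width: 0.532
grasp_force: 6.8
```

Call:
{"name": "step_arm", "arguments": {"commands": [[0,0,25,0,119],[0,0,50,0,119],[0,0,64,0,119],[0,0,64,0,119],[0,0,64,0,119]]}}

```text
clock: 8.75
position: [0.5984, -0.0875, 0.1301]
eef_rot: [0.0, 0.996, -0.084, 0.0]
contact_force: [-0.9, -0.9, -1.9]
width: 0.538
grasp_force: 6.9
```

```bash
python3 - <<'E'
from h import *
s=snap('scene')
st=r.state();print(st['position'],st['contact_force'],st['grasp_force'],st['width'],st['clock'])
p=st['position']; print(proj(s,[[p[0],p[1],p[2]-.084]]),proj(s,[[.599,-.0835,.006]]))
u=proj(s,[[p[0],p[1],p[2]-.04]])[0].astype(int);x0,y0=max(0,u[0]-75),max(0,u[1]-60)
print(x0,y0);save(s,'s2.png',(x0,y0,x0+150,y0+120),5)
E
```

```text
[ 0.59867759 -0.0874374   0.13052984] [ 0.62629682 -0.41188875 -1.36654243] 6.850381046533585 0.5308596982425263 8.8
[[255.89557813 183.42793215]] [[255.39564639 195.11125674]]
180 109
```

View pics/s2.png

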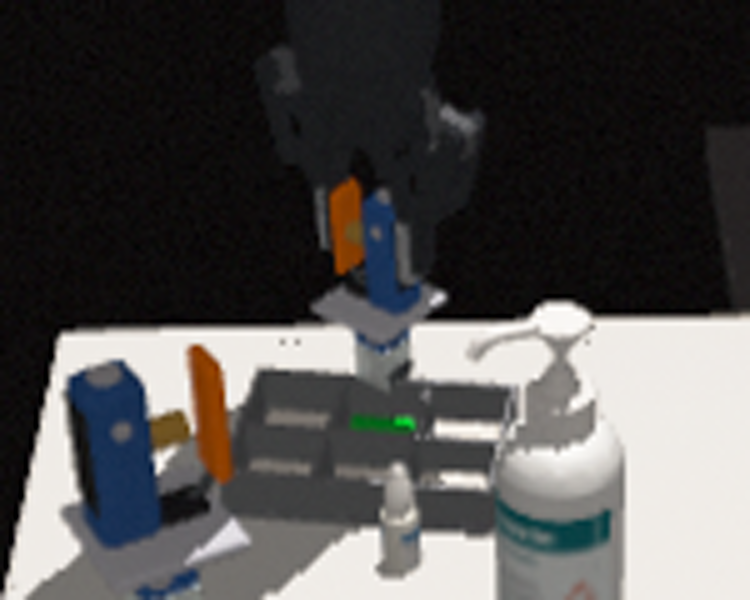

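The tip (383,378) stands above the green floor (382,423), about 16 mm over the dividers. Now the full squeeze.

Call:
{"name": "step_arm", "arguments": {"commands": [[0,0,0,0,135],[0,0,0,0,152],[0,0,0,0,152],[0,0,0,0,152],[0,0,0,0,152]], "force": 25}}

```text
clock: 9.3
position: [0.598, -0.0871, 0.1293]
eef_rot: [-0.0, 0.996, -0.084, -0.0]
contact_force: [-0.1, 0.6, -2.6]
width: 0.41
grasp_force: 17.0
```

Call:
{"name": "step_arm", "arguments": {"commands": [[0,0,0,0,152],[0,0,0,0,152],[0,0,0,0,152]]}}

```text
clock: 9.6
position: [0.598, -0.0871, 0.1293]
eef_rot: [-0.0, 0.996, -0.084, -0.0]
contact_force: [-0.1, 0.9, -1.1]
width: 0.407
grasp_force: 17.0
```

Call:
{"name": "step_arm", "arguments": {"commands": [[0,0,0,0,152],[0,0,0,0,119],[0,0,0,0,119],[0,0,0,0,119],[0,0,0,0,119]]}}

```text
clock: 10.1
position: [0.598, -0.0871, 0.1293]
eef_rot: [-0.0, 0.996, -0.084, -0.0]
contact_force: [0.4, 0.4, -2.7]
width: 0.534
grasp_force: 6.9
```

Call:
{"name": "step_arm", "arguments": {"commands": [[0,0,-40,0,119],[0,0,-80,0,119],[0,0,-120,0,119],[-20,5,-160,0,119],[-41,10,-184,0,119]]}}

```text
clock: 10.6
position: [0.556, -0.09, 0.3161]
eef_rot: [-0.0, 0.996, -0.084, 0.001]
contact_force: [0.1, 0.1, -1.9]
width: 0.533
grasp_force: 6.7
```

Call:
{"name": "step_arm", "arguments": {"commands": [[0,0,0,0,119],[0,0,0,0,119]]}}

```text
clock: 10.8
position: [0.5559, -0.0902, 0.3135]
eef_rot: [0.0, 0.996, -0.084, 0.0]
contact_force: [0.9, 0.3, -2.8]
width: 0.534
grasp_force: 6.6
```

```bash
python3 - <<'E'
from h import *
s=snap('wrist')
st=r.state();print(st['position'],st['grasp_force'],st['width'])
u=proj(s,[[.599,-.084,.006]])[0].astype(int);print(u)
H,S,V=cv2.split(cv2.cvtColor(s['frame'],cv2.COLOR_RGB2HSV))
save(s,'t2.png',(u[0]-80,u[1]-60,u[0]+80,u[1]+120),4.0 if 0 else 3.3)
# collar in hand
E
```

```text
[ 0.55592006 -0.09008037  0.31260219] 6.631780117750168 0.5309767497396691
[267 137]
```

View pics/t2.png

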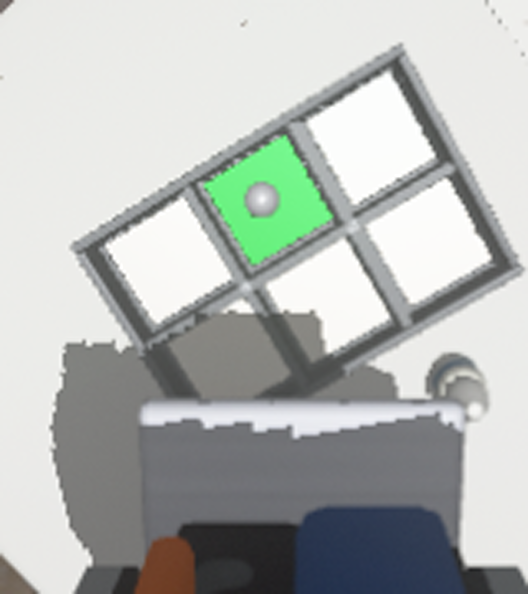

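The steel ball lies in the middle of the green floor (262,200), and the tool is still upright in hand. I'll carry it back along the same route.

Call:
{"name": "step_arm", "arguments": {"commands": [[8,40,0,0,119],[16,80,0,0,119],[24,120,0,0,119],[31,157,0,0,119],[14,193,0,0,119]]}}

```text
clock: 11.35
position: [0.5385, -0.284, 0.3107]
eef_rot: [-0.001, 0.997, -0.083, -0.001]
contact_force: [0.1, -0.3, -2.7]
width: 0.535
grasp_force: 6.6
```

Call:
{"name": "step_arm", "arguments": {"commands": [[-16,36,0,0,119],[-32,72,0,0,119],[-48,108,0,0,119],[-64,143,0,0,119],[-64,143,0,0,119]]}}

```text
clock: 11.85
position: [0.4467, -0.4177, 0.3113]
eef_rot: [0.0, 0.996, -0.087, -0.002]
contact_force: [-0.1, 0.8, -2.2]
width: 0.535
grasp_force: 6.6
```

Call:
{"name": "step_arm", "arguments": {"commands": [[0,0,40,0,119],[0,0,80,0,119],[0,0,100,0,119],[0,0,100,0,119],[0,0,100,0,119]]}}

```text
clock: 12.35
position: [0.4507, -0.413, 0.213]
eef_rot: [-0.0, 0.996, -0.084, -0.0]
contact_force: [0.6, -0.0, -1.2]
width: 0.532
grasp_force: 6.6
```

```bash
python3 - <<'E'
from h import *
s=snap('wrist')
st=r.state();print(st['position'],st['eef_rot'],st['grasp_force'],st['width'],st['clock'])
d=np.array([.4504,-.413,.1083])-st['position'];R0=R.from_quat(np.roll(st['eef_rot'],-1)).as_matrix();print(R0.T@d*1000)
save(s,'t3.png',(130,60,430,330),2.5)
import pickle;pickle.dump(s,open('w5.pkl','wb'))
E
```

```text
[ 0.45103821 -0.41322298  0.21392587] [ 1.50772524e-04  9.96479474e-01 -8.38365735e-02  2.51558638e-04] 6.6009606420993805 0.5321023983483927 12.4
[ -0.72212124  -0.14049294 105.62547411]
```

View pics/t3.png

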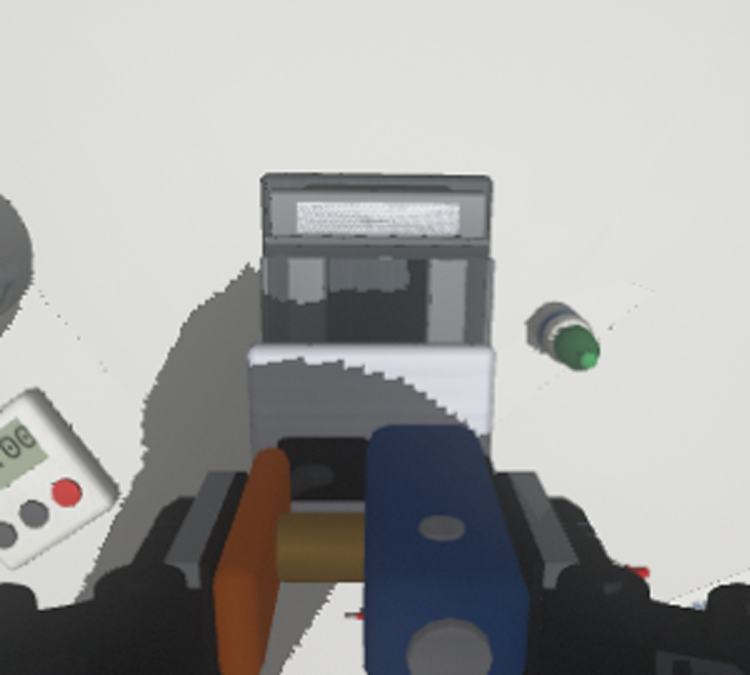

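The stand's slot spans (328–427, 300) and the held collar's far edge runs (249,348)–(493,350). I'll compare them quickly.

```bash
python3 - <<'E'
from h import *
import pickle
s=pickle.load(open('w5.pkl','rb'))
P=lambda u,v,z:(pt(s,130+(u+.5)/2.5-.5,60+(v+.5)/2.5-.5,z)*1000)[:2]
yy=np.array([.167,.986]);xx=np.array([.986,-.167]);t=np.array([451,-413.2])
def rel(a): a=a-t; return (a@xx).round(1),(a@yy).round(1)
for u,v,z in[(328,310,.068),(427,310,.068),(328,262,.068),(289,262,.068),(465,262,.068),(262,178,.008),(492,178,.008),(249,348,.1797),(493,350,.1797)]: print(u,v,rel(P(u,v,z)))
E
```

```text
328 310 (np.float64(11.3), np.float64(15.1))
427 310 (np.float64(11.3), np.float64(-19.1))
328 262 (np.float64(28.0), np.float64(14.9))
289 262 (np.float64(28.0), np.float64(28.1))
465 262 (np.float64(28.0), np.float64(-31.7))
262 178 (np.float64(53.4), np.float64(44.3))
492 178 (np.float64(53.5), np.float64(-48.6))
249 348 (np.float64(26.1), np.float64(25.8))
493 350 (np.float64(25.7), np.float64(-25.3))
```

Call:
{"name": "step_arm", "arguments": {"commands": [[-2,2,0,0,119],[-2,2,30,0,119],[-2,2,60,0,119],[-2,2,85,0,119],[-2,2,90,0,119]]}}

```text
clock: 12.9
position: [0.4473, -0.4142, 0.1216]
eef_rot: [-0.001, 0.996, -0.084, -0.001]
contact_force: [-0.5, 0.3, -2.3]
width: 0.535
grasp_force: 6.6
```

Call:
{"name": "step_arm", "arguments": {"commands": [[0,0,4,0,119],[0,0,8,0,119],[0,0,12,0,119],[0,0,14,0,119],[0,0,14,0,119]]}}

```text
clock: 13.4
position: [0.4481, -0.4147, 0.1094]
eef_rot: [0.0, 0.996, -0.084, 0.0]
contact_force: [0.1, 1.5, -2.0]
width: 0.535
grasp_force: 6.6
```

Call:
{"name": "step_arm", "arguments": {"commands": [[0,0,1,0,119],[0,0,1.5,0,119],[0,0,1.5,0,119]]}}

```text
clock: 13.7
position: [0.4481, -0.4147, 0.1078]
eef_rot: [-0.0, 0.996, -0.084, -0.0]
contact_force: [0.4, -0.8, -1.1]
width: 0.53
grasp_force: 6.6
```

Call:
{"name": "step_arm", "arguments": {"commands": [[0,0,1,0,119],[0,0,1,0,119],[0,0,1,0,119]]}}

```text
clock: 14.0
position: [0.4483, -0.4147, 0.1069]
eef_rot: [0.0, 0.996, -0.084, 0.0]
contact_force: [0.8, -0.1, 1.4]
width: 0.533
grasp_force: 7.1
```

The collar is seated (weight taken). I'll open, following the trigger's spring-out.

Call:
{"name": "step_arm", "arguments": {"commands": [[0,-1,0,0,111],[0,-2,0,0,105],[0,-3,0,0,98],[0,-3,0,0,90],[0,-3,0,0,60]]}}

```text
clock: 14.5
position: [0.4486, -0.4117, 0.1068]
eef_rot: [0.0, 0.996, -0.084, 0.0]
contact_force: [-1.5, 0.1, 0.0]
width: 0.768
grasp_force: 0.0
```

Call:
{"name": "step_arm", "arguments": {"commands": [[0,0,0,0,0],[0,0,0,0,0],[0,0,0,0,0],[0,0,0,0,0],[0,0,0,0,0]]}}

```text
clock: 15.0
position: [0.4486, -0.4117, 0.1068]
eef_rot: [-0.0, 0.996, -0.084, -0.0]
contact_force: [-0.8, -0.0, 0.1]
width: 1.001
grasp_force: 0.0
```

Call:
{"name": "step_arm", "arguments": {"commands": [[0,0,-30,0,0],[0,0,-70,0,0],[0,0,-110,0,0],[0,0,-150,0,0],[0,0,-180,0,0]]}}

```text
clock: 15.5
position: [0.4488, -0.4119, 0.2895]
eef_rot: [0.001, 0.996, -0.084, 0.001]
contact_force: [0.3, -0.1, 0.3]
width: 1.003
grasp_force: 0.0
```

Call:
{"name": "step_arm", "arguments": {"commands": [[0,0,0,0,0],[0,0,0,0,0],[0,0,0,0,0]]}}

```text
clock: 15.8
position: [0.4482, -0.4114, 0.2857]
eef_rot: [-0.0, 0.996, -0.084, -0.001]
contact_force: [0.1, 0.4, 0.1]
width: 1.005
grasp_force: 0.0
```

```bash
python3 - <<'E'
from h import *
a=snap('wrist');b=snap('scene')
st=r.state();print(st['position'],st['width'])
u=proj(b,[[.449,-.413,.08]])[0].astype(int); w=proj(a,[[.449,-.413,.1]])[0].astype(int);print(u,w)
g=lambda s,u:cv2.resize(s['frame'][max(0,u[1]-80):,max(0,u[0]-70):][:160,:140],(396,452),interpolation=3)
cv2.imwrite('pics/end.png',np.hstack([g(b,u),g(a,w)])[:,:,::-1])
E
```

```text
[ 0.44826939 -0.41145677  0.28561547] 1.0006683216119259
[346 244] [279 185]
```

View pics/end.png

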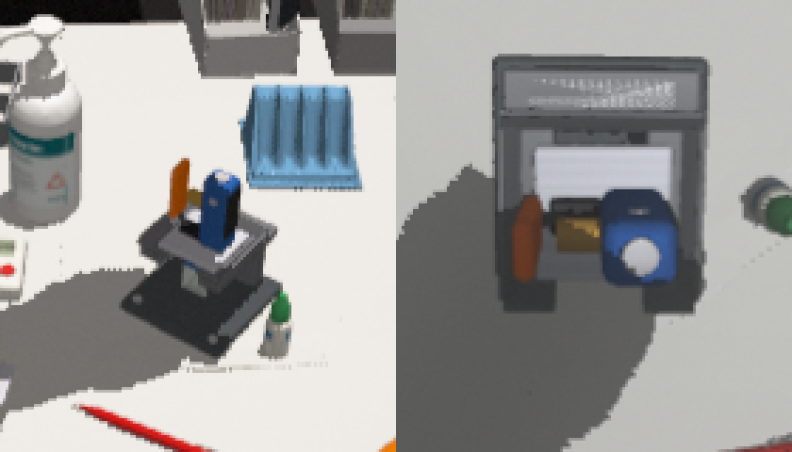

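The dispenser hangs upright and centred in its fork, the trigger is out and the gripper is clear. Handing in.

```bash
python3 -c "
from cell import r
print(r.job_done())"
```

```text
the job is handed in; nothing more can be done
None
```

The ball lies in the green cell, the dispenser hangs upright and released in its stand, nothing else was touched as far as the camera views and forces showed, and the job was handed in at about 16 s (no verdict was returned).

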